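Lower the gauge block case lid off its stay

TASK

The gauge block case stands open with its lid propped on a drop-leg stay. Without pinching anything or taking the lid between your fingers, lift the lid a little from underneath with your fingertips until the stay drops away, keep the lid on the back of the fingers so that it cannot fall, and lower it gently until it is fully shut; it must not slam on the blocks. Do not shift or lift the case, do not force the lid, and leave the tools lying round it alone; finish clear of everything.

Things in the scene. Friction and masses are not known exactly. Their poses are not given: they have to be found in the camera images.
- block_case: Loose wooden gauge block case, 2.6 kg, 150 mm deep (its x), 210 mm wide (its y). Origin: centre of its underside on the bench; -x is the front, +x the hinge side. Base 58 mm high, 9 mm walls. Behind the front wall an open trough 44 mm long in x (floor 12 mm above the bench), then a rack of steel blocks, tops up to 56 mm.
- scoop (a point): Middle of the floor of the thumb scoop in the front wall, at the outer face: case x -75 mm, y 0, 24 mm above the bench; axes as the case. The scoop is open upward, 84 mm wide (case y -42 to +42 mm). With the trough behind, it leaves room for fingertips under the lid's front edge until the lid is shut.
- lid_front_edge (a point): Middle of the lower outer edge of the lid's front, 153 mm from the hinge axis; it moves with the lid. x axis: along the lid from front edge to hinge; z axis: out of the lid's top (lid shut: axes as the case). Lid 18 mm thick, 210 mm wide, 9 mm rim round a hollow underside 9 mm deep. Shut, this point is at case x -75, y 0, z 58 mm.
- case_lid (a joint): Lid angle, rad: 0 shut, growing as it opens. Hinge axis along case y at case x +78 mm, z 58 mm. Starts near 0.95, resting on the stay; stops at 1.30, short of upright, so it falls whenever nothing carries it. Lid 0.22 to 0.4 kg (1 to 2 N at the front edge). Let go from more than 3 mm above shut, it slams.
- lid_stay (a joint): Angle, rad, of the thin steel leg pivoted inside the case's right wall (case y -88 mm): about 1.30 while its notch props a pin of the lid, 0 folded flat in the case. It cannot be pushed out under load; once the lid is raised to about 1.15 rad the pin leaves the notch and a light spring folds the leg by itself within half a second.
- micrometer: Bystander: micrometer 54x130x16 mm lying flat beside the case's left (its +y) wall; origin under its middle.
- setup_block: Bystander: drilled steel block 51x76x25 mm lying off the case's front left corner; origin under its middle.
- edge_finder: Bystander: small steel rod 12 mm thick, 53 mm long, lying beside the case's right (its -y) wall; origin under its middle.
- height_setter: Bystander: blue box-shaped dial gauge 55x54x64 mm, standing farther to the robot's right; origin under its middle.
- layout_tin: Bystander: round tin 66 mm across, 37 mm high, nearer to the robot on its right; origin under its middle.
- collet: Bystander: tapered steel sleeve 33 mm across, 40 mm high, standing beside the case's right (its -y) wall near the back; origin under its middle.

How it is judged:
By the outcome, as a careful person would: the job done as asked, in the order asked, and still so for the second after the job is handed in, with the robot touching nothing.
It also fails if it takes over 51 s, if anything falls off the work surface, if the arm or the gripper's body presses on something with over 40 N, if the wrist force passes 120 N, or if a joint passes its speed limit or range.

ROBOT

A 6-joint arm with a two-finger parallel gripper is mounted at the origin on a cart in front of the work surface, level with it; the furniture and walls round the work are solid. World frame = base frame: x ahead of the robot, y to its left, z up, the work surface at z = 0. Lengths are in m, angles in rad, forces in N, time in s.
With the tool pointing down it reaches from about 0.35 to 0.975 m from the base axis. Payload 7.1 kg.
Tool frame: the origin (TCP) lies midway between the tips of the shut fingers; the grasp point (between the pads) lies 19 mm behind it (grip_point_offset is the y of the grasp point in the tool frame, in m); y points along the fingers, z is the direction in which the jaws open and shut, and the axes are right-handed (so a half turn about y gives the same grasp; the last joint's range is limited). The gripper opens to 88 mm and grips with 3 to 60 N. Pads are 20 mm wide; open, the fingers measure 115 mm over their backs; the gripper's body (75 mm by 178 mm) begins 61 mm behind the grasp point.
Start: joints at [-1.324, 0.423, 1.63, -0, 1.089, -0.019], TCP at [0.164, -0.603, 0.223] pointing down, gripper open.
Joint ranges: [-3, 3], [-0.9, 2.11], [0.09, 2.58], [-1.31, 4.45], [0.11, 2.69], [-2.54, 2.54]. Speed limits (rad/s): [2.39, 2.39, 3.01, 3.14, 3.14, 3.14].

INTERFACE

Orientations are given as a rotation vector (axis times angle).
In Python, from rig import * gives the robot as it stands.
- The arm moves only by the tool step_arm, never from a script. Its argument "targets" is text: rows parted by semicolons, each of 5 numbers parted by spaces: the closure, from 0 (fully open) to 1 (shut), then the shift along the tool's x, y, z each as a share of 25 cm, from -1 to 1, then the turn about the tool's y as a share of 360 degrees, from -1 to 1. A call has 1 to 10 rows; each row is the pose to reach, as a shift and turn from the pose commanded when the call began, along the tool's axes at that moment, turning the shorter way round; what a row does not reach only later rows make up. A row lasts 1/12 s, in which the tool goes at most 41.7 mm and 7.16 degrees, less where a joint would pass 70% of its speed; a pose out of reach is approached as far as the arm can. A call with a number of a shift or a turn outside -1 to 1 is refused whole. A call with a gripper value outside its range is refused whole. The fingers move at their own pace and stop on an object; "grip_force" is the grip in N (left out, the last holds). Time passes only in rows, so rows that repeat a pose let the fingers close. It gives the time, the measured TCP pose, the force and the opening at its end, in the units of the state.
- sense(): the state, without advancing time (a new reading comes with each control period).
- grab_frame(name): name is "side" or "top" or "wrist"; returns a dict with "pixels" (420x560x3 uint8, blue, green, red), "range_z" (420x560 float32, m along the optical axis (not along the pixel's ray), 0 where there is no reading), "fx", "fy", "cx", "cy" (pixels), "R" (3x3) and "t" (3): a world point X has camera coordinates R X + t. Camera axes: x right, y down, z forward; pixel columns grow to the right and rows downward; lengths in m; the calibration is good to about 2 mm. A picture is of the moment at which its call begins.
- close_job(): hands the job in, once; it reports no verdict.
The state is a dict: "t": time; "q": joint angles; "joint_vel": joint speeds; "joint_efforts": joint torques, N m; "eef_pos": TCP position; "eef_rot": TCP orientation; "ft_force": force on the tool from outside, world axes, zero at the start; "wrist_torque": the same for the moment, N m; "grip_width": finger opening in m.
Only numpy, scipy, OpenCV 4.12 (cv2) and the standard library are available. Lean on these libraries where they do the work, as an engineer would, in place of code of your own. Each camera call takes 0.05 s, during which the arm holds its last target. There are 200 camera calls.

## Working session

There is one attempt and no reset: what is moved stays moved. The work goes in short steps, Python scripts to look and compute and a tool call to move; the robot and the scene stay as the last step left them, time stands still between calls to the robot, and variables do not carry over. Pictures are saved under pics/ and viewed, about 8 in all and at most 12, crops included, and the job is handed in when it is done.

Besides the shell and the picture viewer there is one more tool, called in YAML: its name, and indented under it one key for each argument. step_arm: Moves the arm, as the interface text tells. Shift numbers are shares of 25 cm and turn numbers shares of 360 degrees, none past 1 either way. Its arguments: {"type":"object","properties":{"targets":{"type":"string"},"grip_force":{"type":"number"}},"required":["targets"]}

```bash
mkdir -p pics; ls; cat > h.py <<'E'
from rig import *
import numpy as np, cv2
from scipy.spatial.transform import Rotation as Rn
def cloud(f):
    z=f["range_z"]; v,u=np.mgrid[:z.shape[0],:z.shape[1]]
    P=np.stack([(u-f["cx"])/f["fx"]*z,(v-f["cy"])/f["fy"]*z,z],-1)
    W=(P-f["t"])@f["R"]; W[z==0]=np.nan
    return W
E
python3 - <<'E'
from h import *
s=sense(); print({k:np.round(v,3).tolist() for k,v in s.items()})
print(Rn.from_rotvec(s["eef_rot"]).as_matrix().round(3))
for n in ("top","side"):
    f=grab_frame(n); cv2.imwrite(f"pics/{n}0.png",f["pixels"]); np.save(f"pics/{n}0.npy",cloud(f))
    print(n,f["fx"],f["R"].round(3).tolist(),f["t"].round(3).tolist())
E
```

```text
pics
{'t': 0.0, 'q': [-1.324, 0.424, 1.631, -0.0, 1.089, -0.019], 'joint_vel': [0.002, 0.001, 0.001, 0.001, -0.001, 0.0], 'joint_efforts': [-0.001, -54.464, -27.367, 0.064, 0.023, -0.0], 'eef_pos': [0.164, -0.603, 0.222], 'eef_rot': [-0.278, 2.081, -2.078], 'ft_force': [-0.638, -0.764, -0.073], 'wrist_torque': [0.085, -0.061, 0.045], 'grip_width': 0.088}
[[-0.965 -0.     0.263]
 [-0.263  0.001 -0.965]
 [-0.    -1.    -0.002]]
top 466.737842964342 [[0.147, -0.989, 0.005], [-0.969, -0.145, -0.199], [0.198, 0.025, -0.98]] [-0.096, 0.542, 0.858]
side 415.02576408095683 [[-0.995, -0.099, -0.008], [-0.083, 0.871, -0.484], [0.056, -0.481, -0.875]] [0.548, 0.082, 0.943]
```

View pics/top0.png

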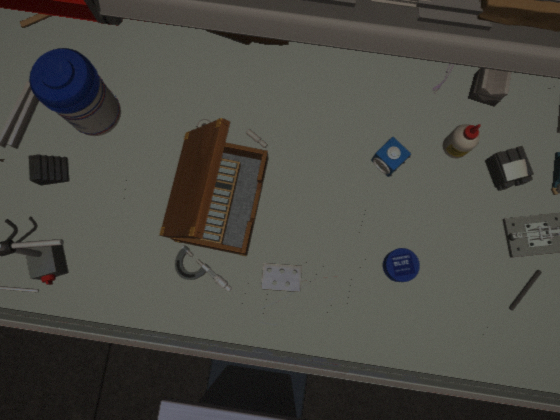

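View pics/side0.png

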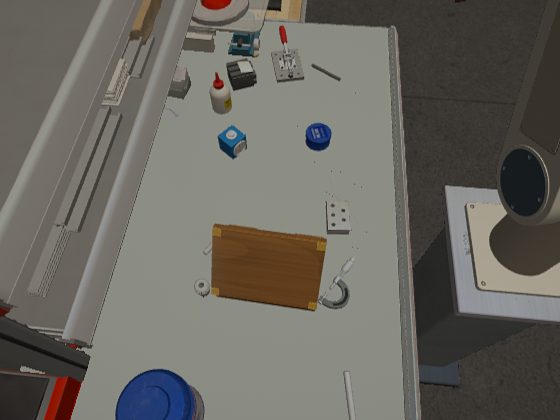

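Top view: the case front (scoop at about 258,205) faces world -y and the lid leans toward +y. The micrometer is at (200,268), setup block (282,277), edge finder (257,137) and collet (205,125). Next I'll fit the case and lid from the depth data and look at the fingers.

```bash
python3 - <<'E'
from h import *
W=np.load("pics/top0.npy"); S=np.load("pics/side0.npy")
# rim points z ~58mm near the case in top view
v,u=np.mgrid[:420,:560]
m=(u>215)&(u<275)&(v>135)&(v<262)&(W[...,2]>.050)&(W[...,2]<.066)
p=W[m]; print("rim",len(p),p.min(0).round(3),p.max(0).round(3))
r=cv2.minAreaRect((p[:,:2]*1000).astype(np.float32)); print(r); print(cv2.boxPoints(r).round(1).tolist())
# lid plane
m=(u>215)&(u<322)&(v>228)&(v<305)&(S[...,2]>.06); p=S[m]; c=np.median(p,0)
for _ in range(5):
    n=np.linalg.svd(p-p.mean(0),full_matrices=False)[2][2]; d=(p-p.mean(0))@n; p=p[abs(d)<max(.002,d.std()*2)]
n*=np.sign(n[2]); print("lid n",n.round(4),"ang",np.arccos(n[2]),"yaw of n",np.degrees(np.arctan2(n[1],n[0])),len(p),d.std())
print("lid ext",p.min(0).round(3),p.max(0).round(3), "top edge pts",p[p[:,2]>p[:,2].max()-.006].mean(0).round(4))
ax=np.array([n[0],n[1],0])/np.hypot(n[0],n[1]); ay=np.cross([0,0,1],ax)
q=np.stack([p@ax,p@ay,p[:,2]],1); print("case-frame lid top percentiles",np.percentile(q,[.5,50,99.5],axis=0).round(4).tolist())
m=(u>215)&(u<275)&(v>135)&(v<262)&(W[...,2]>.052)&(W[...,2]<.064); p=W[m]; q=np.stack([p@ax,p@ay],1); print("rim case",np.percentile(q,[.5,2,98,99.5],axis=0).round(4).tolist())
f=grab_frame("wrist"); cv2.imwrite("pics/wrist0.png",f["pixels"])
print(np.round(f["R"],2).tolist(),np.round(f["t"],3))
t=grab_frame("top")["pixels"][90:310,140:310]; cv2.imwrite("pics/case.png",cv2.convertScaleAbs(cv2.resize(t,None,fx=2.7,fy=2.7),alpha=1.8))
E
```

```text
rim 633 [0.444 0.028 0.05 ] [0.657 0.115 0.062]
((550.7615356445312, 76.89529418945312), (87.04450988769531, 209.81935119628906), 87.01001739501953)
[[443.70001220703125, 38.900001525878906], [653.2999877929688, 28.0], [657.7999877929688, 114.9000015258789], [448.29998779296875, 125.80000305175781]]
lid n [0.0433 0.807  0.5889] ang 0.9410777538423503 yaw of n 86.93002617777542 6439 0.0009302957954119936
lid ext [0.451 0.107 0.069] [0.652 0.202 0.194] top edge pts [0.5505 0.1141 0.1903]
case-frame lid top percentiles [[0.1415, -0.6417, 0.072], [0.1827, -0.5419, 0.1364], [0.2294, -0.4434, 0.1918]]
rim case [[0.063, -0.6505], [0.0632, -0.6502], [0.1444, -0.4416], [0.1486, -0.4411]]
[[0.26, -0.96, -0.0], [-0.93, -0.25, 0.26], [-0.25, -0.07, -0.97]] [-0.625 -0.033  0.392]
```

View pics/wrist0.png

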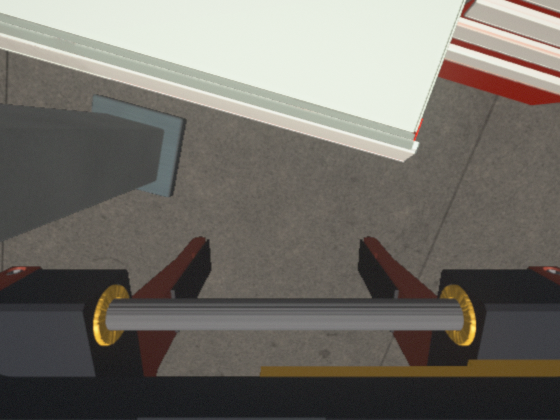

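View pics/case.png

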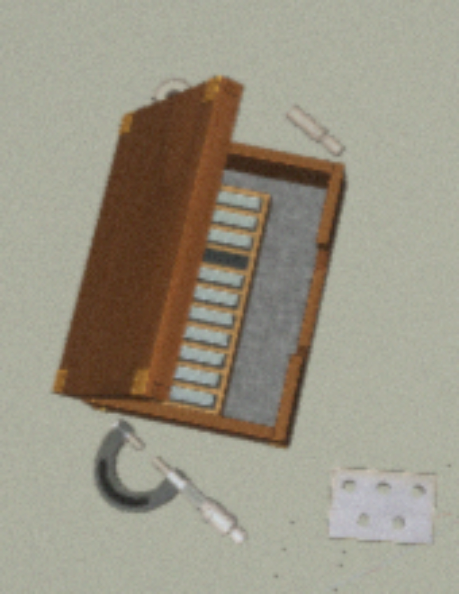

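Case fit: origin at about (0.552, 0.109), x axis at 86.9° yaw and lid at 0.94 rad; the rim width of 210 mm and the edge height both agree. The tool stays vertical, so I'll shut the empty fingers and carry the lid's front edge on one finger's back.

step_arm:
  targets: "1 -1 0 -0.965 0.051;1 -1 0 -0.965 0.051;1 -1 0 -0.965 0.051;1 -1 0 -0.965 0.051;1 -1 0 -0.965 0.051;1 -1 0 -0.965 0.051;1 -1 0 -0.965 0.051;1 -1 0 -0.965 0.051;1 -1 0 -0.965 0.051;1 -1 0 -0.965 0.051"
  grip_force: 20

```text
t: 1.03
eef_pos: [0.3431, -0.3019, 0.2227]
eef_rot: [-0.056, -2.196, 2.195]
ft_force: [0.2, 0.4, 0.1]
grip_width: 0.0244
```

```bash
cat >> h.py <<'E'
a=np.radians(86.93); ax=np.array([np.cos(a),np.sin(a),0]); ay=np.array([-ax[1],ax[0],0]); az=np.array([0,0,1.])
O=.138*ax-.5458*ay; C=np.stack([ax,ay,az])
def rep():
    s=sense(); R=Rn.from_rotvec(s["eef_rot"]).as_matrix()
    print("t",round(s["t"],2),"tcp case mm",(C@(s["eef_pos"]-O)*1000).round(1),"F case",(C@s["ft_force"]).round(2),"grip",round(s["grip_width"],4))
    print("tool axes in case\n",(C@R).round(3)); return s
E
python3 -c "
from h import *
s=rep();print(O,s['eef_pos'],s['q'],s['joint_vel'].round(2) if hasattr(s['joint_vel'],'round') else s['joint_vel'])"
```

```text
t 1.03 tcp case mm [-421.   187.   222.7] F case [ 0.37 -0.23  0.09] grip 0.0244
tool axes in case
 [[-0.003  0.001 -1.   ]
 [ 1.     0.    -0.003]
 [ 0.    -1.    -0.001]]
[0.55240742 0.1085711  0.        ] [ 0.34309055 -0.30185575  0.22268815] [-7.47906123e-01  1.74207853e-01  1.98788873e+00  5.55414070e-04
  9.79990304e-01  8.73198990e-01] [-0.06  0.02 -0.03 -0.02 -0.   -0.06]
```

step_arm:
  targets: "1 -0.748 0 -1 0;1 -0.748 0 -1 0;1 -0.748 0 -1 0;1 -0.748 0 -1 0;1 -0.748 0 -1 0;1 -0.748 0 -1 0;1 -0.748 0 -1 0;1 -0.748 0 -1 0;1 -0.748 0 -1 0;1 -0.748 0 -1 0"

```text
t: 1.87
eef_pos: [0.5426, -0.0653, 0.2222]
eef_rot: [-0.057, -2.194, 2.195]
ft_force: [0.0, -0.5, 0.6]
grip_width: 0.0003
```

step_arm:
  targets: "1 0 0.23 -0.2 0;1 0 0.23 -0.2 0;1 0 0.23 -0.4 0;1 0 0.23 -0.4 0;1 0 0.23 -0.4 0;1 0 0.23 -0.4 0"

```text
t: 2.37
eef_pos: [0.5477, 0.0334, 0.1655]
eef_rot: [-0.06, -2.193, 2.194]
ft_force: [0.3, -0.2, -0.0]
grip_width: 0.0003
```

```bash
python3 - <<'E'
from h import *
rep()
f=grab_frame("side"); W=cloud(f)
t=f["pixels"][160:370,150:410]; cv2.imwrite("pics/s1.png",cv2.convertScaleAbs(cv2.resize(t,None,fx=3,fy=2.8),alpha=1.6))
E
```

```text
t 2.37 tcp case mm [-75.4   0.7 165.5] F case [-0.22 -0.34 -0.01] grip 0.0003
tool axes in case
 [[ 0.001 -0.001 -1.   ]
 [ 1.    -0.     0.001]
 [-0.    -1.     0.001]]
```

View pics/s1.png

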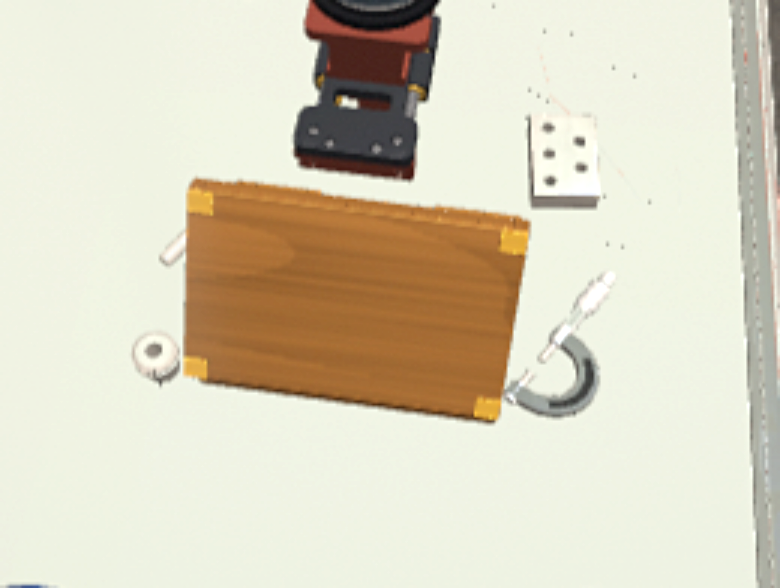

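step_arm:
  targets: "1 0 0 -0.08 0;1 0 0 -0.13 0;1 0 0 -0.15 0;1 0 0 -0.16 0;1 0 0 -0.17 0;1 0 0 -0.18 0;1 0 0 -0.19 0;1 0 0 -0.2 0;1 0 0 -0.21 0;1 0 0 -0.21 0"

```text
t: 3.25
eef_pos: [0.5508, 0.0874, 0.1652]
eef_rot: [-0.06, -2.194, 2.194]
ft_force: [-0.0, 0.2, 1.1]
grip_width: 0.0002
```

```bash
cat >> h.py <<'E'
def lid():
    "lid angle from the side camera: plane of the lid top"
    f=grab_frame("side"); W=cloud(f); q=(W-O)@C.T
    m=(abs(q[...,1])<.1)&(abs(q[...,1])>.06)&(q[...,0]>-.08)&(q[...,0]<.1)&(q[...,2]>.066)&(q[...,2]<.215); p=q[m]
    for _ in range(6):
        c=p.mean(0); n=np.linalg.svd(p-c,full_matrices=False)[2][2]; d=(p-c)@n; p=p[abs(d)<max(.0015,d.std()*2)]
    n*=np.sign(n[2]); th=np.arctan2(n[0],n[2])
    print("lid",round(th,3),"n",n.round(3),len(p),"edge mm",(78-153*np.cos(th)).round(1),(58+153*np.sin(th)).round(1)); return f
E
python3 -c "
from h import *
rep();lid()"
```

```text
t 3.25 tcp case mm [-21.2   0.5 165.2] F case [0.16 0.06 1.1 ] grip 0.0002
tool axes in case
 [[ 0.001  0.    -1.   ]
 [ 1.     0.     0.001]
 [ 0.    -1.    -0.   ]]
lid 0.942 n [ 0.808 -0.     0.588] 2503 edge mm -12.0 181.7
```

step_arm:
  targets: "1 0 -0.005 -0.015 0;1 0 -0.01 -0.03 0;1 0 -0.015 -0.045 0;1 0 -0.02 -0.055 0;1 0 -0.025 -0.065 0;1 0 -0.03 -0.075 0;1 0 -0.035 -0.085 0;1 0 -0.04 -0.095 0;1 0 -0.04 -0.105 0;1 0 -0.04 -0.11 0"

```text
t: 4.13
eef_pos: [0.5522, 0.115, 0.1752]
eef_rot: [-0.06, -2.194, 2.194]
ft_force: [-0.3, -1.4, 0.9]
grip_width: 0.0004
```

```bash
python3 -c "
from h import *
rep();lid()"
```

```text
t 4.13 tcp case mm [  6.4   0.5 175.2] F case [-1.37  0.27  0.9 ] grip 0.0004
tool axes in case
 [[ 0.001  0.    -1.   ]
 [ 1.     0.     0.001]
 [ 0.    -1.    -0.   ]]
lid 1.144 n [0.91  0.    0.414] 2194 edge mm 14.7 197.3
```

step_arm:
  targets: "1 0 -0.005 -0.01 0;1 0 -0.01 -0.02 0;1 0 -0.01 -0.03 0;1 0 -0.01 -0.03 0;1 0 -0.01 -0.03 0;1 0 -0.01 -0.03 0;1 0 -0.01 -0.03 0;1 0 -0.01 -0.03 0;1 0 -0.01 -0.03 0;1 0 -0.01 -0.03 0"

```text
t: 5.02
eef_pos: [0.5526, 0.122, 0.1776]
eef_rot: [-0.06, -2.194, 2.194]
ft_force: [-0.0, -0.2, -0.1]
grip_width: 0.0005
```

```bash
python3 -c "
from h import *
rep();lid()
f=grab_frame('top'); t=f['pixels'][90:310,140:310]; cv2.imwrite('pics/t2.png',cv2.convertScaleAbs(cv2.resize(t,None,fx=2.7,fy=2.7),alpha=1.8))
"
```

```text
t 5.02 tcp case mm [ 13.4   0.5 177.6] F case [-0.19  0.02 -0.06] grip 0.0005
tool axes in case
 [[ 0.001 -0.    -1.   ]
 [ 1.     0.     0.001]
 [ 0.    -1.     0.   ]]
lid 1.194 n [0.93  0.    0.368] 2117 edge mm 21.7 200.3
```

View pics/t2.png

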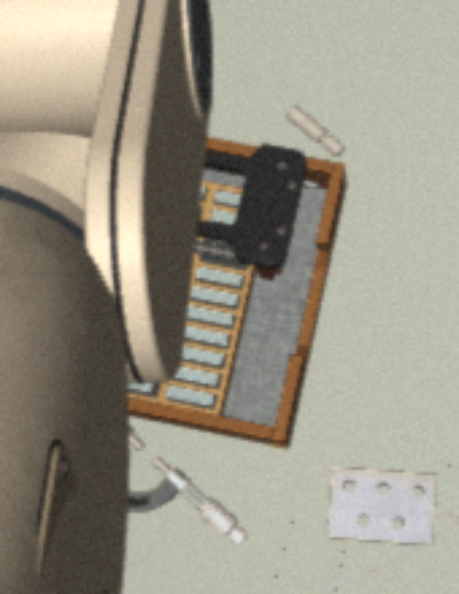

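The lid is at 1.194 rad, resting on the finger, and no leg stands up from the right wall. Now I'll lower it, checking the finger's contact profile as it goes.

step_arm:
  targets: "1 0 0 0.01 0;1 0 0 0.02 0;1 0 0 0.03 0;1 0 0 0.04 0;1 0 0 0.052 0;1 0 0 0.064 0;1 0 0 0.076 0;1 0 0 0.088 0;1 0 0 0.1 0;1 0 0 0.104 0"

```text
t: 5.95
eef_pos: [0.5512, 0.0956, 0.1777]
eef_rot: [-0.06, -2.193, 2.194]
ft_force: [0.2, -0.5, -1.2]
grip_width: 0.0006
```

```bash
python3 -c "
from h import *
rep();lid();rep()"
```

```text
t 5.95 tcp case mm [-13.    0.5 177.7] F case [-0.54 -0.2  -1.22] grip 0.0006
tool axes in case
 [[ 0.001 -0.    -1.   ]
 [ 1.     0.     0.001]
 [ 0.    -1.     0.   ]]
lid 1.0 n [0.841 0.    0.54 ] 2394 edge mm -4.7 186.7
t 6.0 tcp case mm [-13.    0.5 177.7] F case [-1.35 -0.87  0.61] grip 0.0003
tool axes in case
 [[ 0.001 -0.    -1.   ]
 [ 1.     0.     0.001]
 [ 0.    -1.     0.   ]]
```

step_arm:
  targets: "1 0 0.02 0 0;1 0 0.04 0 0;1 0 0.06 0 0;1 0 0.08 0 0;1 0 0.1 0 0;1 0 0.1 0 0;1 0 0.1 0 0"

```text
t: 6.58
eef_pos: [0.5507, 0.0963, 0.1519]
eef_rot: [-0.058, -2.193, 2.193]
ft_force: [-0.9, 0.1, -0.2]
grip_width: 0.0004
```

```bash
python3 -c "
from h import *
rep();lid();rep()"
```

```text
t 6.58 tcp case mm [-12.4   1.  151.9] F case [ 0.03  0.86 -0.2 ] grip 0.0004
tool axes in case
 [[ 0.001  0.    -1.   ]
 [ 1.     0.001  0.001]
 [ 0.001 -1.    -0.   ]]
lid 1.018 n [ 0.851 -0.     0.525] 2366 edge mm -2.4 188.2
t 6.63 tcp case mm [-12.3   0.9 152.2] F case [-1.63 -0.55  0.26] grip 0.0003
tool axes in case
 [[ 0.001  0.    -1.   ]
 [ 1.     0.001  0.001]
 [ 0.001 -1.    -0.   ]]
```

```bash
cat > plan.py <<'E'
import sys, numpy as np
def plan(x0,z0,ths,ov=13,press=0,off=8.3):
    o=[]
    for t in ths:
        x=78-153*np.cos(t)-off+press; z=58+153*np.sin(t)-ov
        o.append(f"1 0 {-(z-z0)/250:.3f} {-(x-x0)/250:.3f} 0")
    print("; ".join(o))
E
python3 -c "
from plan import *
plan(-12.4,152.4,[1.018,1.018]+list(np.linspace(1,.82,8)))
x=78-153*np.cos(.82)-8.3;z=58+153*np.sin(.82)-13;print(x,z)
plan(x,z,np.linspace(.8,.62,10))"
```

```text
1 0 -0.091 -0.007 0; 1 0 -0.091 -0.007 0; 1 0 -0.085 0.002 0; 1 0 -0.077 0.015 0; 1 0 -0.068 0.028 0; 1 0 -0.058 0.041 0; 1 0 -0.049 0.053 0; 1 0 -0.039 0.066 0; 1 0 -0.028 0.077 0; 1 0 -0.018 0.089 0
-34.679844715004876 156.86531194821504
1 0 0.008 0.009 0; 1 0 0.017 0.018 0; 1 0 0.026 0.026 0; 1 0 0.035 0.034 0; 1 0 0.044 0.043 0; 1 0 0.053 0.051 0; 1 0 0.063 0.058 0; 1 0 0.072 0.066 0; 1 0 0.082 0.073 0; 1 0 0.092 0.081 0
```

step_arm:
  targets: "1 0 -0.05 0 0; 1 0 -0.09 0 0; 1 0 -0.085 0.002 0; 1 0 -0.077 0.015 0; 1 0 -0.068 0.028 0; 1 0 -0.058 0.041 0; 1 0 -0.049 0.053 0; 1 0 -0.039 0.066 0; 1 0 -0.028 0.077 0; 1 0 -0.018 0.089 0"

```text
t: 7.47
eef_pos: [0.5499, 0.0734, 0.1567]
eef_rot: [-0.06, -2.193, 2.194]
ft_force: [0.4, -1.4, 0.6]
grip_width: 0.0002
```

```bash
python3 -c "
from h import *
rep();lid();rep()"
```

```text
t 7.47 tcp case mm [-35.3   0.6 156.7] F case [-1.4  -0.52  0.58] grip 0.0002
tool axes in case
 [[ 0.001 -0.    -1.   ]
 [ 1.     0.     0.001]
 [ 0.    -1.     0.   ]]
lid 0.813 n [0.726 0.    0.688] 2583 edge mm -27.2 169.1
t 7.52 tcp case mm [-35.6   0.9 156.3] F case [-2.43 -2.49 -0.35] grip 0.0005
tool axes in case
 [[ 0.001 -0.    -1.   ]
 [ 1.     0.001  0.001]
 [ 0.001 -1.     0.   ]]
```

step_arm:
  targets: "1 0 0.008 0.008 0; 1 0 0.017 0.015 0; 1 0 0.026 0.024 0; 1 0 0.035 0.032 0; 1 0 0.044 0.040 0; 1 0 0.053 0.048 0; 1 0 0.063 0.055 0; 1 0 0.072 0.063 0; 1 0 0.082 0.07 0; 1 0 0.092 0.078 0"

```text
t: 8.35
eef_pos: [0.5488, 0.0539, 0.1339]
eef_rot: [-0.06, -2.193, 2.194]
ft_force: [-0.6, -5.7, 1.5]
grip_width: 0.0007
```

```bash
python3 -c "
from h import *
s=rep();lid();rep()
from plan import *
plan(-54.7,133.8,np.linspace(.605,.43,10))
"
```

```text
t 8.35 tcp case mm [-54.7   0.7 133.9] F case [-5.77  0.29  1.53] grip 0.0007
tool axes in case
 [[ 0.001 -0.    -1.   ]
 [ 1.     0.     0.001]
 [ 0.    -1.     0.   ]]
lid 0.618 n [ 0.58  -0.     0.815] 2666 edge mm -46.7 146.7
t 8.4 tcp case mm [-55.    0.8 133.5] F case [-5.68 -1.6   1.6 ] grip 0.0007
tool axes in case
 [[ 0.001 -0.001 -1.   ]
 [ 1.     0.001  0.001]
 [ 0.001 -1.     0.001]]
1 0 0.007 0.006 0; 1 0 0.017 0.012 0; 1 0 0.027 0.019 0; 1 0 0.037 0.025 0; 1 0 0.047 0.031 0; 1 0 0.058 0.037 0; 1 0 0.068 0.043 0; 1 0 0.079 0.048 0; 1 0 0.089 0.054 0; 1 0 0.100 0.059 0
```

step_arm:
  targets: "1 0 0.002 0.006 0; 1 0 0.01 0.012 0; 1 0 0.018 0.019 0; 1 0 0.027 0.025 0; 1 0 0.036 0.031 0; 1 0 0.046 0.037 0; 1 0 0.056 0.043 0; 1 0 0.067 0.048 0; 1 0 0.078 0.054 0; 1 0 0.088 0.059 0"

```text
t: 9.23
eef_pos: [0.5481, 0.0395, 0.1118]
eef_rot: [-0.06, -2.194, 2.194]
ft_force: [0.2, -2.6, -1.3]
grip_width: 0.0008
```

```bash
python3 -c "
from h import *
s=rep();lid();rep()
"
```

```text
t 9.23 tcp case mm [-69.2   0.6 111.8] F case [-2.61 -0.34 -1.26] grip 0.0008
tool axes in case
 [[ 0.001  0.    -1.   ]
 [ 1.     0.     0.001]
 [ 0.    -1.    -0.   ]]
lid 0.43 n [0.416 0.    0.909] 2683 edge mm -61.1 121.7
t 9.28 tcp case mm [-69.4   0.7 111.5] F case [-2.8  -1.02 -0.64] grip 0.0008
tool axes in case
 [[ 0.001 -0.    -1.   ]
 [ 1.     0.     0.001]
 [ 0.    -1.     0.   ]]
```

```bash
python3 -c "
from plan import *
plan(-69.4,111.7,np.linspace(.415,.28,10),ov=9.5,press=.0)
"
```

```text
1 0 0.006 0.004 0; 1 0 0.014 0.007 0; 1 0 0.023 0.011 0; 1 0 0.031 0.014 0; 1 0 0.040 0.017 0; 1 0 0.049 0.021 0; 1 0 0.057 0.024 0; 1 0 0.066 0.026 0; 1 0 0.075 0.029 0; 1 0 0.084 0.032 0
```

step_arm:
  targets: "1 0 0.005 0.004 0; 1 0 0.013 0.007 0; 1 0 0.021 0.011 0; 1 0 0.029 0.014 0; 1 0 0.038 0.017 0; 1 0 0.047 0.021 0; 1 0 0.056 0.024 0; 1 0 0.065 0.026 0; 1 0 0.074 0.029 0; 1 0 0.083 0.032 0"

```text
t: 10.12
eef_pos: [0.5477, 0.0315, 0.0912]
eef_rot: [-0.06, -2.194, 2.194]
ft_force: [0.4, -2.5, -0.7]
grip_width: 0.0004
```

```bash
python3 -c "
from h import *
s=rep();lid();rep()
from plan import *
plan(-77.4,90.9,np.linspace(.27,.18,10),ov=9.3,press=.0)
"
```

```text
t 10.12 tcp case mm [-77.2   0.5  91.2] F case [-2.47 -0.51 -0.75] grip 0.0004
tool axes in case
 [[ 0.001 -0.    -1.   ]
 [ 1.    -0.     0.001]
 [-0.    -1.     0.   ]]
lid 0.281 n [0.277 0.001 0.961] 2541 edge mm -69.0 100.4
t 10.17 tcp case mm [-77.3   0.6  90.9] F case [-2.38 -2.23 -1.5 ] grip 0.0004
tool axes in case
 [[ 0.001 -0.    -1.   ]
 [ 1.     0.     0.001]
 [ 0.    -1.     0.   ]]
1 0 0.006 0.001 0; 1 0 0.011 0.003 0; 1 0 0.017 0.005 0; 1 0 0.023 0.006 0; 1 0 0.029 0.007 0; 1 0 0.035 0.009 0; 1 0 0.041 0.010 0; 1 0 0.047 0.011 0; 1 0 0.053 0.013 0; 1 0 0.059 0.014 0
```

step_arm:
  targets: "1 0 0.006 0.001 0; 1 0 0.011 0.002 0; 1 0 0.017 0.004 0; 1 0 0.023 0.005 0; 1 0 0.029 0.006 0; 1 0 0.035 0.007 0; 1 0 0.041 0.008 0; 1 0 0.047 0.009 0; 1 0 0.053 0.011 0; 1 0 0.059 0.012 0"

```text
t: 11.0
eef_pos: [0.5476, 0.0282, 0.0766]
eef_rot: [-0.06, -2.193, 2.194]
ft_force: [0.2, -7.3, 0.0]
grip_width: 0.0004
```

```bash
python3 -c "
from h import *
s=rep();lid();rep()
from plan import *
plan(-80.4,76.1,np.linspace(.172,.1,10),ov=9.3,press=.5)
"
```

```text
t 11.0 tcp case mm [-80.5   0.5  76.6] F case [-7.28 -0.62  0.05] grip 0.0004
tool axes in case
 [[ 0.001 -0.001 -1.   ]
 [ 1.    -0.     0.001]
 [-0.    -1.     0.001]]
lid 0.18 n [0.179 0.001 0.984] 2532 edge mm -72.5 85.4
t 11.05 tcp case mm [-80.6   0.5  76.4] F case [-6.81 -0.62 -0.84] grip 0.0005
tool axes in case
 [[ 0.001 -0.001 -1.   ]
 [ 1.    -0.     0.001]
 [-0.    -1.     0.001]]
1 0 0.005 0.001 0; 1 0 0.010 0.001 0; 1 0 0.015 0.002 0; 1 0 0.019 0.003 0; 1 0 0.024 0.004 0; 1 0 0.029 0.004 0; 1 0 0.034 0.005 0; 1 0 0.039 0.005 0; 1 0 0.044 0.006 0; 1 0 0.049 0.007 0
```

step_arm:
  targets: "1 0 0.005 0.001 0; 1 0 0.01 0.002 0; 1 0 0.015 0.003 0; 1 0 0.019 0.0035 0; 1 0 0.024 0.0045 0; 1 0 0.029 0.005 0; 1 0 0.034 0.0055 0; 1 0 0.039 0.006 0; 1 0 0.044 0.0065 0; 1 0 0.048 0.0075 0"

```text
t: 11.88
eef_pos: [0.5475, 0.0264, 0.0645]
eef_rot: [-0.06, -2.193, 2.194]
ft_force: [0.4, -5.9, -0.5]
grip_width: 0.0004
```

```bash
python3 -c "
from h import *
s=rep();lid();rep()
from plan import *
plan(-82.2,64.1,np.linspace(.095,.05,10),ov=9.3,press=.4)
"
```

```text
t 11.88 tcp case mm [-82.3   0.5  64.5] F case [-5.86 -0.69 -0.51] grip 0.0004
tool axes in case
 [[ 0.001 -0.    -1.   ]
 [ 1.    -0.     0.001]
 [-0.    -1.     0.   ]]
lid 0.101 n [ 0.101 -0.     0.995] 2413 edge mm -74.2 73.4
t 11.93 tcp case mm [-82.3   0.5  64.4] F case [-6.78 -0.81 -1.68] grip 0.0003
tool axes in case
 [[ 0.001 -0.    -1.   ]
 [ 1.    -0.     0.001]
 [-0.    -1.     0.   ]]
1 0 0.004 0.000 0; 1 0 0.007 0.000 0; 1 0 0.010 0.001 0; 1 0 0.013 0.001 0; 1 0 0.016 0.001 0; 1 0 0.019 0.001 0; 1 0 0.022 0.002 0; 1 0 0.025 0.002 0; 1 0 0.028 0.002 0; 1 0 0.031 0.002 0
```

step_arm:
  targets: "1 0 0.003 0.0003 0; 1 0 0.007 0.0006 0; 1 0 0.01 0.0009 0; 1 0 0.013 0.0012 0; 1 0 0.016 0.0014 0; 1 0 0.019 0.0016 0; 1 0 0.022 0.0018 0; 1 0 0.026 0.002 0; 1 0 0.03 0.0022 0; 1 0 0.033 0.0024 0"

```text
t: 12.77
eef_pos: [0.5475, 0.0257, 0.0563]
eef_rot: [-0.06, -2.193, 2.194]
ft_force: [-0.2, -7.2, -0.9]
grip_width: 0.0005
```

```bash
python3 -c "
from h import *
s=rep();lid();rep()
"
```

```text
t 12.77 tcp case mm [-83.    0.5  56.3] F case [-7.2  -0.22 -0.85] grip 0.0005
tool axes in case
 [[ 0.001 -0.001 -1.   ]
 [ 1.    -0.     0.001]
 [-0.    -1.     0.001]]
lid 0.047 n [0.047 0.    0.999] 2432 edge mm -74.8 65.2
t 12.82 tcp case mm [-83.    0.5  56.2] F case [-7.15 -1.17 -1.32] grip 0.0008
tool axes in case
 [[ 0.001 -0.001 -1.   ]
 [ 1.    -0.     0.001]
 [-0.    -1.     0.001]]
```

step_arm:
  targets: "1 0 0.003 0.0001 0; 1 0 0.006 0.0002 0; 1 0 0.009 0.0003 0; 1 0 0.012 0.0004 0; 1 0 0.015 0.0005 0; 1 0 0.018 0.0005 0; 1 0 0.021 0.0006 0; 1 0 0.024 0.0006 0; 1 0 0.027 0.0007 0; 1 0 0.029 0.0007 0"

```text
t: 13.65
eef_pos: [0.5474, 0.0252, 0.0491]
eef_rot: [-0.06, -2.193, 2.195]
ft_force: [-0.2, -10.4, 1.0]
grip_width: 0.0005
```

```bash
python3 -c "
from h import *
s=rep();lid();rep()
"
```

```text
t 13.65 tcp case mm [-83.5   0.5  49.1] F case [-10.42  -0.33   0.97] grip 0.0005
tool axes in case
 [[ 0.001 -0.001 -1.   ]
 [ 1.     0.     0.001]
 [ 0.    -1.     0.001]]
lid -0.002 n [-0.002  0.     1.   ] 2257 edge mm -75.0 57.6
t 13.7 tcp case mm [-83.5   0.5  49.1] F case [-9.35 -0.65  0.77] grip 0.0006
tool axes in case
 [[ 0.001 -0.001 -1.   ]
 [ 1.     0.     0.001]
 [ 0.    -1.     0.001]]
```

The lid reads -0.002 rad and the vertical force has reversed, so it is seated. Backing straight off, then up.

step_arm:
  targets: "1 0 0 0.004 0;1 0 0 0.015 0;1 0 0 0.04 0;1 0 0 0.1 0;1 0 0 0.2 0;1 0 0 0.32 0;1 0 -0.15 0.4 0;1 0 -0.3 0.5 0;1 0 -0.45 0.6 0;1 0 -0.6 0.7 0"

```text
t: 14.53
eef_pos: [0.5376, -0.1436, 0.1915]
eef_rot: [-0.06, -2.194, 2.193]
ft_force: [-0.2, -0.2, -0.0]
grip_width: 0.0005
```

step_arm:
  targets: "1 0 -0.15 0.15 0;1 0 -0.2 0.3 0;1 0 -0.2 0.4 0;1 0 -0.2 0.4 0;1 0 -0.2 0.4 0;1 0 -0.2 0.4 0"

```text
t: 15.03
eef_pos: [0.5321, -0.2419, 0.2394]
eef_rot: [-0.06, -2.194, 2.192]
ft_force: [0.2, 0.2, -0.2]
grip_width: 0.0006
```

```bash
python3 - <<'E'
from h import *
rep();lid()
f=grab_frame('top'); W=cloud(f); q=(W-O)@C.T
m=(abs(q[...,2]-.076)<.006)&(abs(q[...,0])<.12)&(abs(q[...,1])<.14); p=q[m]
r=cv2.minAreaRect((p[:,:2]*1000).astype(np.float32)); print("lid top rect in case frame",r, np.median(p[:,2]))
t=f['pixels'][80:320,120:330]; cv2.imwrite('pics/t3.png',cv2.convertScaleAbs(cv2.resize(t,None,fx=2.4,fy=2.4),alpha=1.8))
E
```

```text
t 15.03 tcp case mm [-351.     1.5  239.4] F case [ 0.24 -0.22 -0.21] grip 0.0006
tool axes in case
 [[ 0.002  0.001 -1.   ]
 [ 1.     0.001  0.002]
 [ 0.001 -1.    -0.001]]
lid 0.0 n [0.    0.001 1.   ] 2299 edge mm -75.0 58.0
lid top rect in case frame ((0.2288818359375, -0.6068649291992188), (210.80381774902344, 150.79107666015625), 89.92683410644531) 0.07520012005442762
```

View pics/t3.png

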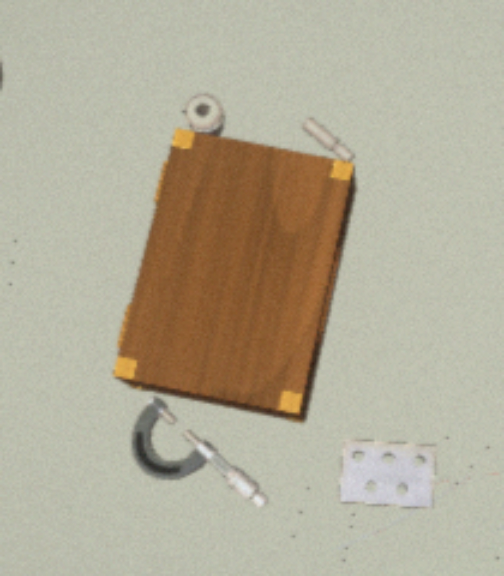

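The case is shut with all bystanders in place: corners at (183,138), (341,168), (290,402) and (125,368). It has not moved, within 1 mm.

```bash
python3 -c "
from h import *
print(close_job())"
```

```text
the job is handed in; nothing more can be done
None
```

The lid is fully shut, and I've handed the job in at about 15 s of the 51 s allowed.

**What I did:** With the gripper shut and empty, I lifted the lid by its front edge on the back of one finger to about 1.19 rad. The stay let go there, since the lid later passed 0.94 rad freely. I then lowered it in short steps on the finger to shut and backed off clear of everything.

**Shutting the lid:** The tool could not tilt, so below about 0.3 rad the lid was held partly by friction against the finger's back rather than resting wholly on it. The measured lid angle followed the commanded path right down to shut, with no slip or slam seen.

**Last checks:**
- **Lid:** its angle reads 0.000 rad and its top is at 75 mm, against 76 mm expected.
- **Case:** it is within 1 mm of its first measured position.
- **Tools:** those beside the case look untouched in the final picture. The height setter and layout tin were outside that crop, and I passed well above them.
- **Forces:** the highest horizontal push I read was about 10 N, just as the lid seated; this was more than the 6 to 7 N I intended. The final force is about zero.
- **Stay:** I did not see it clearly folded. I infer it from the lid passing its prop angle and closing flush.

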